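# Close the back of a deep display frame

### The arm

A 6-joint arm with a two-finger parallel gripper is mounted at the origin on a cart in front of the work surface, level with it; the furniture and walls round the work are solid. World frame = base frame: x ahead of the robot, y to its left, z up, the work surface at z = 0. Lengths are in m, angles in degrees, forces in N, time in s.
With the tool pointing down it reaches from about 0.4 to 0.825 m from the base axis. Payload 7 kg.
Tool frame: the origin (TCP) lies between the finger pads; the fingertips stand 25 mm ahead of it and the grasp point (between the pads) lies 6 mm ahead of it; z points along the fingers, y is the line along which they close (so a half turn about z gives the same grasp; the last joint's range is limited). The gripper opens to 88 mm and grips with 3 to 60 N. Pads are 19 mm wide; open, the fingers measure 130 mm over their backs; the gripper's body (78 mm by 193 mm) begins 47 mm behind the grasp point.
Start: joints at [-53.05, 20.546, 0.682, 0, -70.136, -16.507], TCP at [0.236, -0.632, 0.252] pointing down, gripper open.
Joint ranges: [-176.03, 176.03], [-82.01, 121.73], [-58.28, 71.71], [-173.87, 95.51], [-174.79, -0.11], [-173.66, 173.66]. Speed limits (degrees/s): [136.94, 136.94, 172.46, 180, 180, 180].

### API

Orientations are given as [roll, pitch, yaw] about the fixed x, y, z axes, in that order (R = Rz(yaw) Ry(pitch) Rx(roll)).
In Python, from plant import r gives the robot as it stands.
- The arm moves only by the shell command python3 -m crank 'ROWS' [FORCE]. ROWS is JSON, a list of rows, each a list of 3 entries, a list of its own where there are three numbers: the turn, a rotation vector about the tool's x, y, z in degrees, then the shift along the tool's x, y, z in cm, then the closure, from -1 (fully open) to 1 (shut). In form: [[[wx, wy, wz], [dx, dy, dz], fingers], ...]. A call has 1 to 8 rows; each row shifts and turns the commanded pose from where the row before left it, along the tool's axes as they then stand; what a row does not reach is not made up. A row lasts 1/10 s, in which the tool goes at most 50 mm and 8.59 degrees, less where a joint would pass 70% of its speed; a pose out of reach is approached as far as the arm can. A call with a gripper value outside its range is refused whole. The fingers move at their own pace and stop on an object; FORCE is the grip in N (left out, the last holds). Time passes only in rows, so rows that do not move let the fingers close. It gives the time, the measured TCP pose, the force, the opening and the grip force at its end, in the units of the state.
- r.get_state(): the state, without advancing time (a new reading comes with each control period).
- r.capture(name): name is "scene" or "top"; returns a dict with "color" (480x640x3 uint8, red, green, blue), "range_z" (480x640 float32, m along the optical axis (not along the pixel's ray), 0 where there is no reading), "intrinsics" (3x3 intrinsics, pixels), "world_from_camera" (4x4, takes a point from camera to world coordinates). Camera axes: x right, y down, z forward; pixel columns grow to the right and rows downward; lengths in m; the calibration is good to about 2 mm. A picture is of the moment at which its call begins.
- r.close_job(): hands the job in; it is judged then, once.
The state is a dict: "time_s": time; "joints": joint angles; "qd": joint speeds; "joint_torque": joint torques, N m; "tcp_pos": TCP position; "eef_rot": TCP orientation; "contact_force": force on the tool from outside, world axes, zero at the start; "moment": the same for the moment, N m; "gripper_width": finger opening in m; "gripper_force": force on a finger pad.
Only numpy, scipy, OpenCV 4.12 (cv2) and the standard library are available. Lean on these libraries where they do the work, as an engineer would, in place of code of your own. Each camera call takes 0.05 s, during which the arm holds its last target. There are 200 camera calls.

### The job

Close up the display frame that lies face down on the bench: take the sanding block out of it and set the block down on the bench, then fit the long back panel. The panel is longer than the gap between the two retaining strips, so dip one end far under the wide strip, let the other end down past the narrow strip, lay the panel flat on the ledges and slide it fully home under the narrow strip. Leave the short back panel and everything else on the bench where they are.

Things in the scene. Friction and masses are not known exactly. Their poses are not given: they have to be found in the camera images.
- frame: Dark wooden deep picture frame, face down, open side up, fixed to the bench. Outside 212 (its x) x 155 (y) x 54 mm high. Origin: centre of its underside, z up. Cavity inside the walls: x -92..92, y -63.5..63.5 mm. Floor at z 4 mm. Ledges all round it, tops at z 26 mm: 28 mm wide at the ends, 8 mm at the sides (well x -64..64, y -55.5..55.5). Side walls 48 mm high. A strip across each end.
- wide_edge (a point): Middle of the inner edge of the wide retaining strip, which is screwed on the frame's -x end and overhangs the cavity by 25 mm (edge at frame x = -67 mm). Underside z 48, top z 54 mm. The gap from it to the narrow strip is 150 mm, less than the long panel. Axes as the frame's.
- narrow_edge (a point): Middle of the inner edge of the narrow retaining strip, on the frame's +x end, which overhangs the cavity by 9 mm (edge at frame x = +83 mm). Underside z 48, top z 54 mm. Axes as the frame's.
- long_back: The frame's back panel, loose, 0.2 kg: plywood 168 (its x) x 120 (y) x 8 mm, an upright wooden grip batten across its middle: 16 (x) x 90 (y) mm, z 8 to 42 mm. Origin: centre of the board's underside, z up. Ends alike: it may go in either way round. Home: origin at frame x = +8, y = 0 (3.5 mm play), z = 26 mm, its end against the wall under the narrow strip; both strips then overhang it 9 mm.
- short_back: Back panel of another frame, not needed, loose: like the long one but 124 x 96 x 8 mm, the same batten. Origin: centre of the board's underside.
- block: Sanding block left inside the frame, loose: wood with a dark pad under it, 40 (its x) x 90 (its y) x 31 mm high. On the frame's floor, its length roughly along the frame's y; its top stands above the ledges, so the panel cannot lie flat over it. Origin: centre of its underside. Grip it across its 40 mm width.
- gluing_tray (a point): Centre of the fixed gluing tray with its toggle clamp in the middle of the bench, an obstacle: within 165 (world x) x 250 (y) mm, under 80 mm high. Other fixed furniture: drawer cabinet behind at the left (x over 0.63, y 0.27 to 0.53 m), binding machine at the right (y below -0.50 m), small plaque in front (0.28, -0.20 m), low things beyond x = 0.76 m.
- screwdriver: Yellow-handled screwdriver, 29 (x) x 197 (y) x 26 mm; bystander; origin at the centre of its underside.
- tape_roll: Masking tape roll lying flat, 91 mm across, 19 mm high; bystander; origin at the centre of its underside.
- tape_dispenser: Green tape dispenser at the left, 52 (x) x 158 (y) x 88 mm high; bystander; origin at the centre of its underside.
- marker: Black and red marker lying alongside the frame, 14 (x) x 130 (y) x 14 mm; bystander; origin at the centre of its underside.
- glue_bottle: Glue bottle standing close beside the frame, 38 mm across, 119 mm high; bystander, easily knocked over; origin at the centre of its underside.
- eraser: Eraser lying beside the long back panel, 23 (x) x 44 (y) x 12 mm; bystander; origin at the centre of its underside.
Mind the look-alikes: they are no part of the job. What is shaped like the block but pink is not meant.

How it is judged (in metres and radians):
At the end, for the whole second after the job is handed in: The block lies on the bench outside the frame (within 10 mm of the surface). The long panel lies flat on the ledges, batten up (tilt < 0.03 rad, underside 22 to 29 mm high), within 4 mm of fully home, the narrow strip overhanging it by 5 mm or more. Both at rest (height (world z) of block below 0.01 m and (x of block in the frame of frame above 0.12 m or x of block in the frame of frame below -0.12 m or y of block in the frame of frame above 0.092 m or y of block in the frame of frame below -0.092 m) and linear speed of each of block, long_back below 0.02 m/s and x of long_back in the frame of frame between 0.004 and 0.012 m and y of long_back in the frame of frame between -0.007 and 0.007 m and z of long_back in the frame of frame between 0.022 and 0.029 m and angle between long_back's own z axis and vertical below 0.03 rad); the robot touches nothing.
It fails at once if the short back panel is moved by more than 30 mm (distance of short_back from where it was at the start of the episode above 0.03 m).
It fails at once if one of the other things on the bench is moved by more than 30 mm (distance of any of glue_bottle, screwdriver, tape_roll, tape_dispenser, marker, eraser from where it was at the start of the episode above 0.03 m).
It fails at once if the glue bottle is knocked over (angle between glue_bottle's own z axis and vertical above 0.4 rad).
It also fails if it takes over 67 s, if anything falls off the work surface, if the arm or the gripper's body presses on something with over 40 N, if the wrist force passes 120 N, or if a joint passes its speed limit or range.

## Working session

There is one attempt and no reset: what is moved stays moved. The work goes in short steps, Python scripts to look and compute and a shell command to move; the robot and the scene stay as the last step left them, time stands still between calls to the robot, and variables do not carry over. Pictures are saved under pics/ and viewed, at most 10 in all, crops included, and the job is handed in when it is done.

```bash
ls; mkdir -p pics; cat > h.py <<'E'
import numpy as np, cv2
from plant import r
def cap(n,save=None):
    c=r.capture(n)
    if save: cv2.imwrite(f'pics/{save}.png',c['color'][:,:,::-1])
    return c
def cloud(c):
    K=c['intrinsics'];T=c['world_from_camera'];z=c['range_z']
    v,u=np.indices(z.shape)
    p=np.stack([(u-K[0,2])/K[0,0]*z,(v-K[1,2])/K[1,1]*z,z],-1)
    w=p@T[:3,:3].T+T[:3,3]; w[z==0]=np.nan
    return w
E
python3 - <<'E'
from h import *
for n in('top','scene'):
    c=cap(n,n+'0'); np.savez(n+'0.npz',**c); print(c['world_from_camera'].round(3),c['intrinsics'].round(1))
print(r.get_state())
E
```

```text
pics
[[-0.02  -0.999  0.051  0.485]
 [-1.     0.02   0.003  0.041]
 [-0.004 -0.051 -0.999  1.266]
 [ 0.     0.     0.     1.   ]] [[451.8   0.  317. ]
 [  0.  451.8 237.1]
 [  0.    0.    1. ]]
[[ 0.06  -0.871  0.488 -0.18 ]
 [-0.998 -0.047  0.038 -0.011]
 [-0.011 -0.489 -0.872  1.384]
 [ 0.     0.     0.     1.   ]] [[464.    0.  323.8]
 [  0.  464.  243.4]
 [  0.    0.    1. ]]
{'time_s': 0.1, 'joints': array([-5.30508443e+01,  2.05876779e+01,  6.40419933e-01, -1.78671391e-02,
       -7.01348459e+01, -1.65070836e+01]), 'qd': array([ 0.01428827, -0.10101996,  0.18952154,  0.01850626, -0.06579728,
       -0.0646228 ]), 'joint_torque': array([-2.53629754e-03, -5.84164274e+01,  2.93748200e+01,  7.01565519e+00,
        1.00851417e-02, -4.03062415e-05]), 'tcp_pos': array([ 0.23560219, -0.6321388 ,  0.25072263]), 'eef_rot': array([ 1.79916507e+02, -7.22571803e-03, -1.59564006e+02]), 'contact_force': array([-0.06521612, -0.39224137,  0.10031216]), 'moment': array([-0.05376929, -0.02329945,  0.01388613]), 'gripper_force': 0.0, 'gripper_width': 0.08740584251934795}
```

View pics/top0.png

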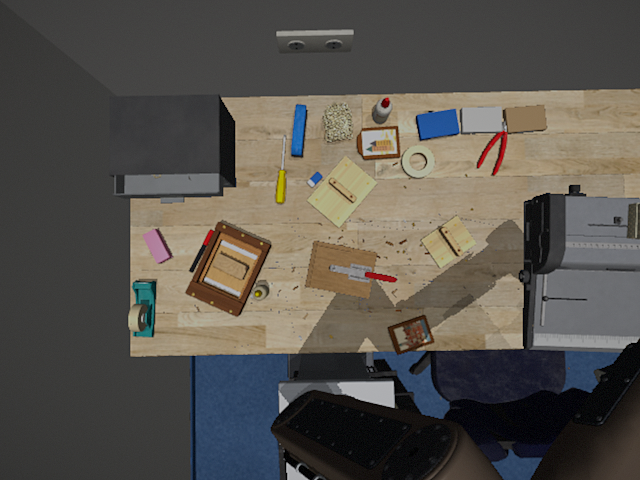

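View pics/scene0.png

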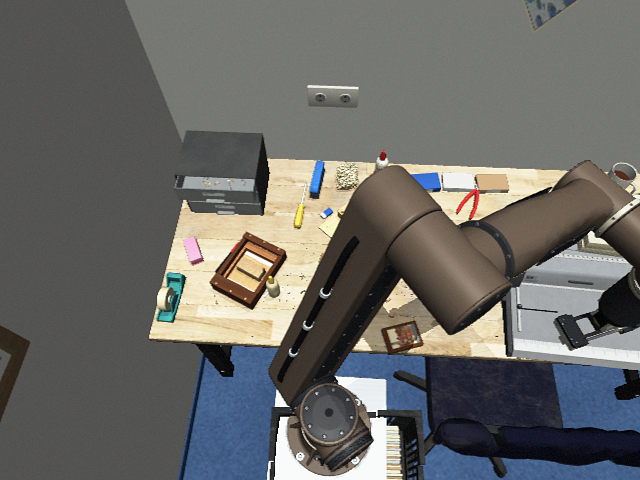

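The top view shows the frame at (230,267) with the brown block inside it at (233,263). There are two battened panels: the large one at (342,191), next to the eraser at (315,179), and a small one at (448,241). The pink block at (157,245) is a look-alike. The large panel by the eraser fits the long_back description, and the brown block in the frame is the one meant. I'll confirm both in one crop and measure.

```bash
python3 - <<'E'
from h import *
c=np.load('top0.npz'); w=cloud(c); im=c['color'][:,:,::-1]
cv2.imwrite('pics/crop0.png',cv2.resize(im[150:325,180:390],None,fx=3.4,fy=3.4,interpolation=cv2.INTER_CUBIC))
z=w[:,:,2]
def info(m,name,minA=40):
    n,l,s,_=cv2.connectedComponentsWithStats(m.astype(np.uint8))
    for i in range(1,n):
        if s[i,4]<minA: continue
        p=w[l==i]; p=p[~np.isnan(p).any(1)]
        q=p[:,:2].astype(np.float32)*1000
        print(name,s[i],cv2.minAreaRect(q),'zmed',np.median(p[:,2]).round(4))
u=np.indices(z.shape)[1];v=np.indices(z.shape)[0]
box=lambda a,b,cc,d:(u>=a)&(u<b)&(v>=cc)&(v<d)
print('table z',np.nanmedian(z[box(250,300,210,230)]))
info((z>.040)&(z<.07)&box(180,275,215,320),'frametop')
info((z>.028)&(z<.045)&box(200,265,230,300),'block')
info((z>.004)&(z<.05)&box(300,380,150,235),'long')
info((z>.025)&(z<.05)&box(300,380,150,235),'longbat',20)
info((z>.004)&(z<.05)&box(410,490,210,270),'short')
info((z>.006)&box(270,300,130,210),'screw')
info((z>.03)&box(250,275,275,305),'glue',10)
info((z>.005)&box(185,218,225,275)&(z<.03),'marker',10)
E
```

```text
table z -0.0002336071750178581
frametop [ 186  222   85   95 1974] ((466.3267517089844, 285.44586181640625), (155.5808868408203, 212.37750244140625), 64.72301483154297) zmed 0.0523
block [200 232  21  46 100] ((506.1741027832031, 336.3736877441406), (14.741533279418945, 133.69659423828125), 63.0374755859375) zmed 0.0345
block [213 253  36  27 486] ((473.3001708984375, 281.82476806640625), (89.70578002929688, 39.886417388916016), 63.44891357421875) zmed 0.0347
long [358 150  22  11 194] ((777.2691650390625, -104.77752685546875), (59.45525360107422, 27.446582794189453), 87.85790252685547) zmed 0.014
long [ 307  156   71   72 2404] ((677.7650146484375, -26.904159545898438), (130.17306518554688, 169.17726135253906), 48.73598861694336) zmed 0.0082
long [308 172  15  16 133] ((711.2781372070312, 47.960182189941406), (25.25014305114746, 43.671730041503906), 41.25908660888672) zmed 0.0116
longbat [329 178  28  25 213] ((675.4977416992188, -28.969036102294922), (89.0035400390625, 16.990129470825195), 48.23540115356445) zmed 0.041
short [ 421  216   56   54 1446] ((527.3115234375, -320.3997802
[... 223 characters left out ...]
 [276 135  12  69 370] ((742.646728515625, 140.40866088867188), (27.61821746826172, 195.24118041992188), 88.01647186279297) zmed 0.0195
glue [250 275   8  17  72] ((429.7411804199219, 226.0186309814453), (16.920793533325195, 47.883033752441406), 65.01543426513672) zmed 0.0469
glue [253 285  16  16 189] ((402.34954833984375, 197.2968292236328), (37.20934295654297, 35.354305267333984), 47.77070617675781) zmed 0.081
marker [189 230  25  43 224] ((517.0715942382812, 367.30743408203125), (15.542618751525879, 129.24237060546875), 61.2021369934082) zmed 0.0118
marker [202 241  16  34 166] ((494.4527282714844, 332.54058837890625), (20.27527618408203, 99.1672134399414), 64.38983154296875) zmed 0.0247
```

View pics/crop0.png

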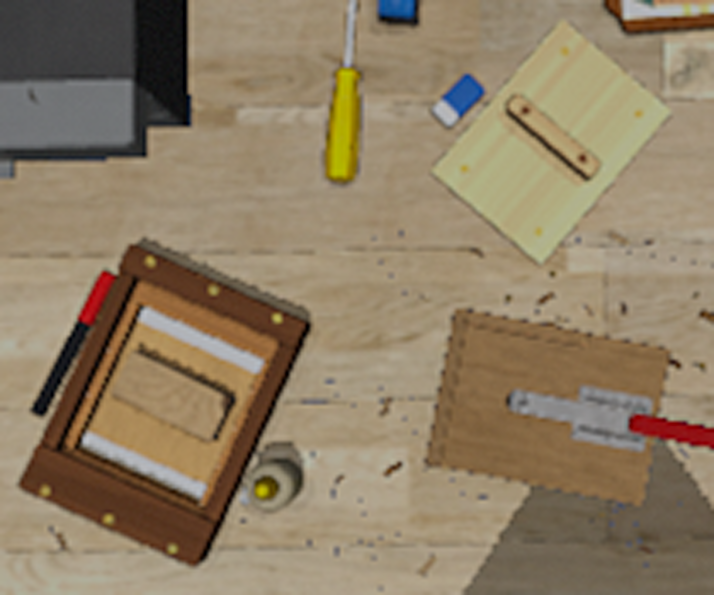

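The crop shows the frame's narrow strip at its far end (crop 215,285), the wide strip near the robot (110,515), the brown block in the well (170,390), and the long panel with its batten at (550,135) beside the eraser (460,100). That settles which things are meant. Next I refine the panel and compute the first moves.

```bash
cat >> h.py <<'E'
from scipy.spatial.transform import Rotation as Ro
R_=lambda e:Ro.from_euler('xyz',e,degrees=True)
def plan(targets,start=None):
    s=r.get_state(); p,e=(s['tcp_pos'],s['eef_rot']) if start is None else start
    p=np.array(p);Rc=R_(e)
    print('now',p.round(4),np.round(e,2))
    for tp,te in targets:
        Rt=R_(te)
        print('shift(cm, before turn)',(Rc.inv().apply(np.array(tp)-p)*100).round(2),'turn',(Rc.inv()*Rt).as_rotvec(degrees=True).round(2))
        p=np.array(tp);Rc=Rt
E
python3 - <<'E'
from h import *
c=np.load('top0.npz'); w=cloud(c); im=c['color']
K=c['intrinsics'];T=c['world_from_camera']
def ray(pts,z):
    d=np.c_[(pts[:,0]-K[0,2])/K[0,0],(pts[:,1]-K[1,2])/K[1,1],np.ones(len(pts))]@T[:3,:3].T
    return T[:3,3]+d*((z-T[2,3])/d[:,2])[:,None]
hsv=cv2.cvtColor(im,cv2.COLOR_RGB2HSV)
print('board hsv',hsv[185,325],hsv[205,345],'table',hsv[225,300],hsv[210,390])
z=w[:,:,2]
m=np.zeros(z.shape,np.uint8); m[150:235,300:385]=((z>.004)&(z<.012))[150:235,300:385]
m2=cv2.morphologyEx(cv2.morphologyEx(m,cv2.MORPH_CLOSE,np.ones((9,9))),cv2.MORPH_OPEN,np.ones((11,11)))
for mm in (m2,):
    k=max(cv2.findContours(mm,0,1)[0],key=cv2.contourArea)
    print('board depth',cv2.minAreaRect((ray(k[:,0].astype(float),.008)[:,:2]*1000).astype(np.float32)))
h=hsv.astype(int); ref=hsv[185,325].astype(int); tb=hsv[225,300].astype(int)
rgb=im.astype(int); sat=(rgb[:,:,0]+rgb[:,:,1])-2*rgb[:,:,2]
print('sat board/table',sat[185,325],sat[205,345],sat[225,300],sat[210,390])
# tray and machine heights
for n,(a,b,cc,d) in dict(tray=(306,400,240,300),traycorner=(306,320,240,255),mach=(520,640,195,350),dispenser=(130,160,280,340)).items():
    print(n,np.nanpercentile(z[cc:d,a:b],[50,99]).round(3),[np.nanpercentile(w[cc:d,a:b,i],[1,99]).round(3) for i in(0,1)])
E1=[180,0,-115.9]
plan([([.46,-.25,.27],E1),([.473,.282,.15],E1),([.4733,.2818,.033],E1)])
E
```

```text
board hsv [ 26  71 177] [ 26  72 176] table [ 19  73 161] [ 17  66 166]
board depth ((677.6376953125, -28.467689514160156), (230.4280242919922, 231.1676788330078), 88.83341217041016)
sat board/table 92 94 75 68
tray [0.016 0.066] [array([0.375, 0.539]), array([-0.182,  0.076])]
traycorner [0.006 0.04 ] [array([0.502, 0.542]), array([0.039, 0.076])]
mach [0.054 0.178] [array([0.235, 0.645]), array([-0.809, -0.512])]
dispenser [0.014 0.09 ] [array([0.276, 0.439]), array([0.488, 0.6  ])]
now [ 0.2356 -0.6321  0.2507] [ 1.7992e+02 -1.0000e-02 -1.5956e+02]
shift(cm, before turn) [-34.37  27.98  -1.89] turn [ 8.000e-02  2.000e-02 -4.366e+01]
shift(cm, before turn) [-48.42  22.07  12.  ] turn [0. 0. 0.]
shift(cm, before turn) [ 0.   -0.04 11.7 ] turn [0. 0. 0.]
```

```bash
python3 -m crank '[[[0,0,0],[-3.82,3.11,-0.6],-0.4],[[0,0,0],[-3.82,3.11,-0.6],-0.4],[[0,0,0],[-3.82,3.11,-0.6],-0.4],[[0,0,0],[-3.82,3.11,0],-0.4],[[0,0,0],[-3.82,3.11,0],-0.4],[[0,0,0],[-3.82,3.11,0],-0.4],[[0,0,0],[-3.82,3.11,0],-0.4],[[0,0,0],[-3.82,3.11,0],-0.4]]'
python3 -m crank '[[[0,0,0],[-3.82,3.11,0],-0.4],[[0,0,-7.3],[0,0,0],-0.4],[[0,0,-7.3],[0,0,0],-0.4],[[0,0,-7.3],[0,0,0],-0.4],[[0,0,-7.3],[0,0,0],-0.4],[[0,0,-7.3],[0,0,0],-0.4],[[0,0,-7.2],[0,0,0],-0.4],[[0,0,0],[0,0,0],-0.4]]'
python3 - <<'E'
from h import *
c=np.load('top0.npz'); im=c['color']
K=c['intrinsics'];T=c['world_from_camera']
hsv=cv2.cvtColor(im,cv2.COLOR_RGB2HSV)
m=np.zeros(im.shape[:2],np.uint8); m[150:235,300:385]=((hsv[:,:,0]>=23)&(hsv[:,:,0]<33)&(hsv[:,:,1]>30))[150:235,300:385]*255
m=cv2.morphologyEx(cv2.morphologyEx(m,cv2.MORPH_CLOSE,np.ones((5,5))),cv2.MORPH_OPEN,np.ones((5,5)))
k=max(cv2.findContours(m,0,1)[0],key=cv2.contourArea)[:,0].astype(float)
d=np.c_[(k[:,0]-K[0,2])/K[0,0],(k[:,1]-K[1,2])/K[1,1],np.ones(len(k))]@T[:3,:3].T
p=T[:3,3]+d*((.008-T[2,3])/d[:,2])[:,None]
print(cv2.minAreaRect((p[:,:2]*1000).astype(np.float32)))
E1=[180,0,-115.9]
plan([([.473,.282,.15],E1),([.4733,.2818,.033],E1)])
E
```

```text
time_s: 0.9
tcp_pos: [0.4356, -0.2906, 0.2695]
eef_rot: [180.0, 0.0, -159.6]
contact_force: [1.4, -0.2, -0.1]
gripper_width: 0.0615
gripper_force: 0.0
time_s: 1.7
tcp_pos: [0.4599, -0.25, 0.2693]
eef_rot: [180.0, -0.0, -115.8]
contact_force: [-0.9, -0.2, 0.1]
gripper_width: 0.0617
gripper_force: 0.0
((676.598388671875, -27.298568725585938), (120.6640853881836, 168.41012573242188), 48.403724670410156)
now [ 0.4599 -0.25    0.2693] [ 179.97   -0.   -115.75]
shift(cm, before turn) [-48.49  21.93  11.94] turn [ 0.03 -0.    0.15]
shift(cm, before turn) [ 0.   -0.04 11.7 ] turn [0. 0. 0.]
```

```bash
python3 -m crank '[[[0,0,0],[-4.04,1.83,0],-0.4],[[0,0,0],[-4.04,1.83,0],-0.4],[[0,0,0],[-4.04,1.83,0],-0.4],[[0,0,0],[-4.04,1.83,0],-0.4],[[0,0,0],[-4.04,1.83,0],-0.4],[[0,0,0],[-4.04,1.83,0],-0.4],[[0,0,0],[-4.04,1.83,0],-0.4],[[0,0,0],[-4.04,1.83,0],-0.4]]'
python3 -m crank '[[[0,0,0],[-4.04,1.83,0],-0.4],[[0,0,0],[-4.04,1.83,0],-0.4],[[0,0,0],[-4.04,1.83,0],-0.4],[[0,0,0],[-4.04,1.8,0],-0.4],[[0,0,0],[0,0,4],-0.4],[[0,0,0],[0,0,4],-0.4],[[0,0,0],[0,0,4],-0.4],[[0,0,0],[0,0,0],-0.4]]'
python3 - <<'E'
from h import *
c=cap('scene','s1'); im=cv2.resize(c['color'][200:330,190:310,::-1],None,fx=4,fy=4); cv2.imwrite('pics/s1c.png',im)
plan([([.4733,.2818,.033],[180,0,-116.2])])
E
```

```text
time_s: 2.5
tcp_pos: [0.4689, 0.1063, 0.2697]
eef_rot: [-180.0, 0.0, -116.1]
contact_force: [0.8, 0.2, -0.6]
gripper_width: 0.0613
gripper_force: 0.0
time_s: 3.3
tcp_pos: [0.4714, 0.2793, 0.1444]
eef_rot: [179.8, -0.5, -116.1]
contact_force: [-0.7, -0.2, -0.3]
gripper_width: 0.0608
gripper_force: 0.0
now [0.4731 0.2806 0.1477] [ 179.92   -0.32 -116.01]
shift(cm, before turn) [-0.18  0.02 11.47] turn [ 0.08 -0.32  0.19]
```

View pics/s1c.png

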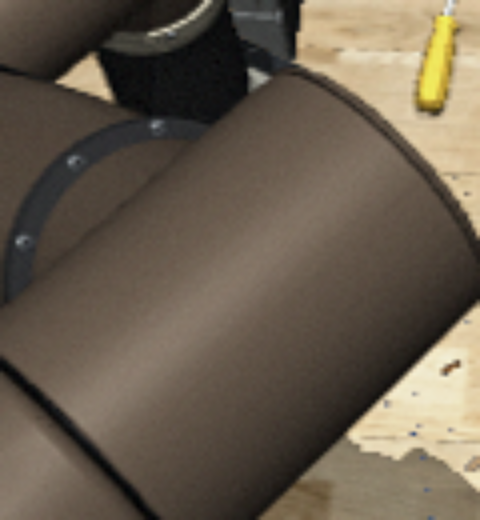

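The arm hides the frame from this view, so I rely on the measurement and on the force readings.

```bash
python3 -m crank '[[[0,0,0],[-0.1,0,3],-0.4],[[0,0,0],[0,0,3],-0.4],[[0,0,0],[0,0,2.5],-0.4],[[0,0,0],[0,0,1.5],-0.4],[[0,0,0],[0,0,1],-0.4],[[0,0,0],[0,0,0.6],-0.4],[[0,0,0],[0,0,0],-0.4],[[0,0,0],[0,0,0],-0.4]]'
python3 -m crank '[[[0,0,0],[0,0,0],1],[[0,0,0],[0,0,0],1],[[0,0,0],[0,0,0],1],[[0,0,0],[0,0,0],1],[[0,0,0],[0,0,0],1],[[0,0,0],[0,0,0],1]]' 35
```

```text
time_s: 4.15
tcp_pos: [0.4752, 0.2833, 0.0347]
eef_rot: [-180.0, 0.1, -115.9]
contact_force: [0.3, 0.0, -0.3]
gripper_width: 0.0613
gripper_force: 0.0
time_s: 4.75
tcp_pos: [0.4747, 0.2828, 0.0339]
eef_rot: [-180.0, 0.0, -115.8]
contact_force: [-0.4, -0.9, 5.8]
gripper_width: 0.0396
gripper_force: 34.9
```

```bash
python3 -m crank '[[[0,0,0],[0,0,-1],1],[[0,0,0],[0,0,-3],1],[[0,0,0],[0,0,-3],1],[[0,0,0],[0,0,-2],1],[[0,0,0],[0,0,0],1],[[0,0,0],[2.2,-3.18,0],1],[[0,0,0],[2.2,-3.18,0],1],[[0,0,0],[2.2,-3.18,0],1]]'
python3 -m crank '[[[0,0,0],[2.2,-3.18,0],1],[[0,0,0],[2.2,-3.18,0],1],[[0,0,0],[0,0,0],1],[[0,0,0],[0,0,3],1],[[0,0,0],[0,0,3],1],[[0,0,0],[0,0,2],1],[[0,0,0],[0,0,0.7],1],[[0,0,0],[0,0,0],1]]'
python3 - <<'E'
from h import *
plan([([.57,.115,.030],[180,0,-115.8])])
E
```

```text
time_s: 5.55
tcp_pos: [0.5317, 0.1806, 0.1232]
eef_rot: [180.0, -0.0, -115.8]
contact_force: [0.8, 0.2, -1.4]
gripper_width: 0.0402
gripper_force: 34.9
time_s: 6.35
tcp_pos: [0.5689, 0.1142, 0.0355]
eef_rot: [179.9, -0.1, -115.8]
contact_force: [0.2, -0.2, -1.3]
gripper_width: 0.0392
gripper_force: 34.9
now [0.5689 0.1142 0.0355] [ 1.7991e+02 -1.3000e-01 -1.1585e+02]
shift(cm, before turn) [-0.12 -0.06  0.55] turn [ 0.09 -0.13 -0.05]
```

```bash
python3 -m crank '[[[0,0,0],[0,0,0.3],1],[[0,0,0],[0,0,0.1],1],[[0,0,0],[0,0,0],-0.3],[[0,0,0],[0,0,0],-0.3],[[0,0,0],[0,0,0],-0.3],[[0,0,0],[0,0,-1],-0.3],[[0,0,0],[0,0,-3],-0.3],[[0,0,0],[0,0,-4],-0.3]]'
python3 -m crank '[[[0,0,0],[0,0,-3.5],-0.3],[[0,0,0],[0,0,0],-0.3]]'
python3 - <<'E'
from h import *
plan([([.6766,-.0278,.13],[180,0,-131.6])])
plan([([.6766,-.0278,.13],[180,0,-115.8])])
E
```

```text
time_s: 7.15
tcp_pos: [0.5686, 0.1138, 0.1126]
eef_rot: [179.9, -0.2, -115.9]
contact_force: [0.8, 0.4, 0.6]
gripper_width: 0.0566
gripper_force: 0.0
time_s: 7.35
tcp_pos: [0.5727, 0.1155, 0.1539]
eef_rot: [-179.6, 0.4, -115.8]
contact_force: [0.2, -0.4, -0.1]
gripper_width: 0.0567
gripper_force: 0.0
now [0.5727 0.1155 0.1539] [-179.62    0.41 -115.79]
shift(cm, before turn) [  8.4  -15.57   2.44] turn [-0.32  0.46 15.81]
now [0.5727 0.1155 0.1539] [-179.62    0.41 -115.79]
shift(cm, before turn) [  8.4  -15.57   2.44] turn [-0.38  0.41  0.01]
```

```bash
python3 -m crank '[[[0,0,0],[2.1,-3.85,0.3],-0.3],[[0,0,0],[2.1,-3.85,0.3],-0.3],[[0,0,0],[2.1,-3.85,0.3],-0.3],[[0,0,0],[2.1,-3.85,0.3],-0.3],[[0,0,7.9],[0,0,0],-0.3],[[0,0,7.9],[0,0,0],-0.3],[[0,0,0],[0,0,0],-0.3],[[0,0,0],[0,0,0],-0.3]]'
python3 - <<'E'
from h import *
plan([([.6764,-.0279,.035],[180,0,-131.6])])
c=cap('top','t2'); np.savez('top2.npz',**c)
cv2.imwrite('pics/t2c.png',cv2.resize(c['color'][150:330,170:410,::-1],None,fx=3,fy=3))
E
```

```text
time_s: 8.15
tcp_pos: [0.6716, -0.0284, 0.1359]
eef_rot: [-180.0, 0.0, -131.4]
contact_force: [-0.5, 0.1, -0.1]
gripper_width: 0.0571
gripper_force: 0.0
now [ 0.6716 -0.0284  0.1359] [-1.7999e+02  1.0000e-02 -1.3142e+02]
shift(cm, before turn) [-0.35 -0.32 10.09] turn [-0.01  0.01  0.18]
```

View pics/t2c.png

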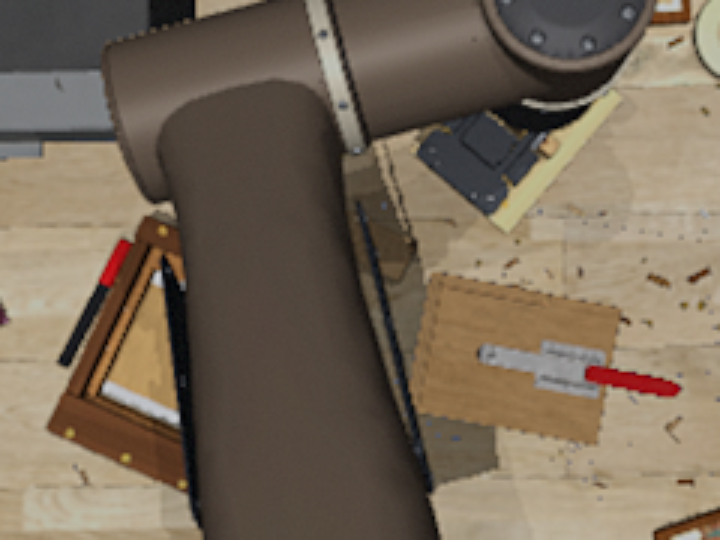

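The top view shows the block resting on the bench at crop (395,260), clear of the frame. The gripper stands over the long panel at crop (480,165).

```bash
python3 -m crank '[[[0,0,0],[-0.35,-0.32,3],-0.3],[[0,0,0],[0,0,3],-0.3],[[0,0,0],[0,0,2],-0.3],[[0,0,0],[0,0,1.2],-0.3],[[0,0,0],[0,0,0.8],-0.3],[[0,0,0],[0,0,0],-0.3],[[0,0,0],[0,0,0],-0.3],[[0,0,0],[0,0,0],-0.3]]'
python3 - <<'E'
from h import *
plan([([.6764,-.0279,.036],[180,0,-131.6])])
E
```

```text
time_s: 9.0
tcp_pos: [0.6772, -0.0277, 0.0368]
eef_rot: [-179.9, 0.1, -131.6]
contact_force: [-0.3, 0.3, 1.3]
gripper_width: 0.0573
gripper_force: 0.0
now [ 0.6772 -0.0277  0.0368] [-1.7993e+02  8.0000e-02 -1.3163e+02]
shift(cm, before turn) [0.06 0.05 0.08] turn [-0.07  0.08 -0.03]
```

```bash
python3 -m crank '[[[0,0,0],[0.05,0.05,0.05],0.3],[[0,0,0],[0,0,0],1],[[0,0,0],[0,0,0],1],[[0,0,0],[0,0,0],1],[[0,0,0],[0,0,0],1],[[0,0,0],[0,0,0],1],[[0,0,0],[0,0,0],1]]' 50
python3 - <<'E'
from h import *
s=r.get_state();print(s['tcp_pos'].round(4),s['eef_rot'].round(2))
E
python3 -m crank '[[[0,0,0],[0,0,-1],1],[[0,0,0],[0,0,-3],1],[[0,0,0],[0,0,-4],1],[[0,0,0],[0,0,-4],1],[[0,0,0],[0,0,-4],1],[[0,0,0],[0,0,-3],1],[[0,0,0],[0,0,0],1]]'
python3 - <<'E'
from h import *
plan([([.53,.18,.23],[180,0,-131.6]),([.466,.285,.23],[180,0,-115.3])])
E
```

```text
time_s: 9.7
tcp_pos: [0.6758, -0.028, 0.0351]
eef_rot: [-180.0, 0.0, -131.7]
contact_force: [0.2, -0.6, -0.5]
gripper_width: 0.0156
gripper_force: 50.0
[ 0.6758 -0.028   0.0351] [-1.7999e+02  1.0000e-02 -1.3166e+02]
time_s: 10.4
tcp_pos: [0.6778, -0.0279, 0.2315]
eef_rot: [-179.7, 0.4, -131.6]
contact_force: [-0.9, 0.1, -1.4]
gripper_width: 0.0155
gripper_force: 50.0
now [ 0.6778 -0.0279  0.2315] [-179.65    0.37 -131.62]
shift(cm, before turn) [-5.72 24.86  0.03] turn [-0.35  0.37 -0.02]
shift(cm, before turn) [-3.6  11.76  0.  ] turn [  0.    0.  -16.3]
```

```bash
python3 -m crank '[[[0,0,0],[-1.16,4.55,0],1],[[0,0,0],[-1.16,4.55,0],1],[[0,0,0],[-1.16,4.55,0],1],[[0,0,0],[-1.16,4.55,0],1],[[0,0,0],[-1.16,4.55,0],1],[[0,0,0],[-1.16,4.55,0],1],[[0,0,0],[-1.16,4.55,0],1],[[0,0,0],[-1.16,4.55,0],1]]'
python3 -m crank '[[[0,0,-8.15],[0,0,0],1],[[0,0,-8.15],[0,0,0],1],[[7.5,0,0],[0,0,0],1],[[7.5,0,0],[0,0,0],1],[[0,0,0],[0,0,0],1],[[0,0,0],[0,0,0],1]]'
cat >> h.py <<'E'
F=np.array([466.3,285.4]);FY=-25.28
ex=np.array([np.cos(np.radians(FY)),np.sin(np.radians(FY))]);ey=np.array([-ex[1],ex[0]])
def tgt(cx,cz,th,dy=0,h=35.5):
    c,s=np.cos(np.radians(th)),np.sin(np.radians(th))
    x=cx+84*c-h*s; z=cz+84*s+h*c
    w=F+ex*x+ey*dy
    Rm=(R_([180,0,FY-90])*Ro.from_euler('x',th,degrees=True))
    return (np.r_[w,z]/1000, Rm.as_euler('xyz',degrees=True))
def inframe(th_h=35.5):
    s=r.get_state();Rm=R_(s['eef_rot']).as_matrix();p=s['tcp_pos']*1000
    k=p+84*Rm[:,1]+th_h*Rm[:,2]; k2=p-84*Rm[:,1]+th_h*Rm[:,2]
    g=lambda k:np.r_[(k[:2]-F)@ex,(k[:2]-F)@ey,k[2]].round(1)
    print('low corner',g(k),'high corner',g(k2),'tcp',g(p),'rot',s['eef_rot'].round(2),'F',s['contact_force'].round(1),'M',s['moment'].round(2),'w',round(s['gripper_width'],4),s['time_s'])
E
python3 - <<'E'
from h import *
inframe()
plan([tgt(-45,80,15),tgt(-50,38.5,15),tgt(-89,28,15)])
c=cap('top','t3'); np.savez('top3.npz',**c)
cv2.imwrite('pics/t3c.png',cv2.resize(c['color'][200:340,160:320,::-1],None,fx=4,fy=4))
E
```

```text
time_s: 11.2
tcp_pos: [0.4636, 0.2843, 0.2248]
eef_rot: [180.0, -0.0, -131.7]
contact_force: [0.7, 0.9, -2.5]
gripper_width: 0.0161
gripper_force: 50.0
time_s: 11.8
tcp_pos: [0.4642, 0.283, 0.2245]
eef_rot: [-165.1, -0.1, -115.2]
contact_force: [0.8, 0.4, -1.6]
gripper_width: 0.0157
gripper_force: 50.0
low corner [-72.9  -3.2 168.6] high corner [ 89.4  -3.  211.8] tcp [ -0.9  -3.1 224.5] rot [-1.6507e+02 -9.0000e-02 -1.1524e+02] F [ 0.8  0.4 -1.6] M [ 0.56  0.97 -0.02] w 0.0157 11.8
now [0.4642 0.283  0.2245] [-1.6507e+02 -9.0000e-02 -1.1524e+02]
shift(cm, before turn) [-0.32 -0.41  9.27] turn [ 0.07 -0.08  0.06]
shift(cm, before turn) [0.   1.56 3.88] turn [0. 0. 0.]
shift(cm, before turn) [-0.    4.04  0.  ] turn [0. 0. 0.]
```

View pics/t3c.png

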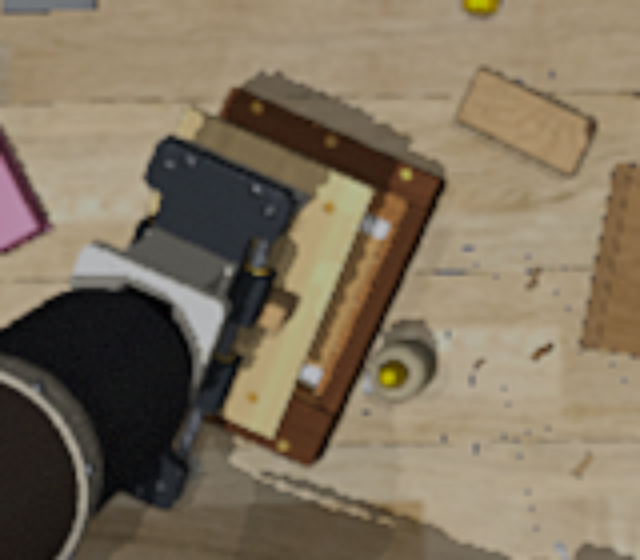

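The panel is held tilted over the frame, visible edge from crop (375,185) to (275,435). The block lies at (530,120) and the bottle still stands at (395,370). I'll check the panel's right edge in frame coordinates before dipping it.

```bash
python3 - <<'E'
from h import *
c=np.load('top3.npz'); w=cloud(c)*1000
f=np.dstack([(w[...,:2]-F)@ex,(w[...,:2]-F)@ey,w[...,2]])
m=(f[...,2]>150)&(abs(f[...,0])<105)&(f[...,1]<-35)&(f[...,1]>-90)
p=f[m]
# plane of panel: z vs x
A=np.c_[p[:,0],p[:,1],np.ones(len(p))]
k=np.abs(p[:,2]-(188+p[:,0]*.268))<18
co,_,_,_=np.linalg.lstsq(A[k],p[k,2],rcond=None); print('plane',co,k.sum(),'tilt',np.degrees(np.arctan(co[0])))
q=p[k]
for x0 in range(-75,95,15):
    s=q[abs(q[:,0]-x0)<7.5]
    if len(s)>5: print(x0,s[:,1].min().round(1),np.percentile(s[:,1],3).round(1),len(s))
print('x ext',np.percentile(q[:,0],[0,1,99,100]))
# frame edge y in this image for reference
g=f[(abs(f[...,2]-51)<6)&(abs(f[...,0])<90)&(f[...,1]<-55)&(f[...,1]>-95)]
print('frame outer edge',[ (x0,g[abs(g[:,0]-x0)<10][:,1].min().round(1)) for x0 in (-60,-30,0,30,60)])
E
```

```text
plane [2.63857655e-01 4.00700355e-02 1.98890604e+02] 789 tilt 14.781052984782713
-75 -63.4 -62.7 42
-60 -63.2 -63.0 73
-45 -63.4 -62.9 75
-30 -63.2 -62.9 75
-15 -62.9 -62.6 63
0 -63.3 -62.8 44
15 -63.5 -62.9 74
30 -62.8 -62.4 77
45 -63.1 -62.7 81
60 -63.2 -62.7 76
75 -63.5 -63.0 79
90 -63.2 -63.1 30
x ext [-75.86919242 -74.15147798  86.23479142  87.89168879]
frame outer edge [(-60, np.float64(-77.4)), (-30, np.float64(-77.4)), (0, np.float64(-77.2)), (30, np.float64(-76.7)), (60, np.float64(-77.1))]
```

Panel edge is parallel and centred as predicted. I dip to just above the entry and re-check.

```bash
python3 -m crank '[[[0,0,0],[-0.32,-0.41,2.3],1],[[0,0,0],[0,0,3],1],[[0,0,0],[0,0,2.5],1],[[0,0,0],[0,0,1.47],1],[[0,0,0],[0,0,0],1],[[0,0,0],[0,0,0],1],[[0,0,0],[0,0,0],1]]'
python3 - <<'E'
from h import *
inframe()
plan([tgt(-50,39,15),tgt(-89,29.5,15)])
E
```

```text
time_s: 12.55
tcp_pos: [0.4929, 0.2749, 0.1378]
eef_rot: [-165.0, 0.1, -115.4]
contact_force: [0.1, 0.1, -2.0]
gripper_width: 0.0156
gripper_force: 50.0
low corner [-43.5   2.1  81.8] high corner [118.8   1.7 125.3] tcp [ 28.5   1.9 137.8] rot [-1.6499e+02  1.2000e-01 -1.1539e+02] F [ 0.1  0.1 -2. ] M [0.49 1.05 0.01] w 0.0156 12.55
now [0.4929 0.2749 0.1378] [-1.6499e+02  1.2000e-01 -1.1539e+02]
shift(cm, before turn) [0.2  1.74 3.96] turn [-0.01  0.09 -0.14]
shift(cm, before turn) [-0.    4.01 -0.09] turn [0. 0. 0.]
```

```bash
python3 -m crank '[[[0,0,0],[0.2,0.6,1.4],1],[[0,0,0],[0,0.6,1.3],1],[[0,0,0],[0,0.3,0.7],1],[[0,0,0],[0,0.2,0.5],1],[[0,0,0],[0,0,0],1],[[0,0,0],[0,0,0],1],[[0,0,0],[0,0,0],1]]'
python3 - <<'E'
from h import *
inframe()
plan([tgt(-50,39,15),tgt(-89,29.5,15)])
E
```

```text
time_s: 13.25
tcp_pos: [0.4858, 0.2756, 0.0951]
eef_rot: [-165.0, 0.1, -115.4]
contact_force: [-0.1, -0.2, -2.5]
gripper_width: 0.0159
gripper_force: 50.0
low corner [-50.1  -0.4  39.1] high corner [112.2  -0.7  82.6] tcp [21.8 -0.6 95.1] rot [-1.6499e+02  6.0000e-02 -1.1535e+02] F [-0.1 -0.2 -2.5] M [ 0.55  1.01 -0.03] w 0.0159 13.25
now [0.4858 0.2756 0.0951] [-1.6499e+02  6.0000e-02 -1.1535e+02]
shift(cm, before turn) [-0.06 -0.01  0.01] turn [-0.01  0.04 -0.09]
shift(cm, before turn) [-0.    4.01 -0.09] turn [0. 0. 0.]
```

No contact, on target. I slide the low end under the wide strip.

```bash
python3 -m crank '[[[0,0,0],[-0.05,0.8,0],1],[[0,0,0],[0,0.8,0],1],[[0,0,0],[0,0.8,0],1],[[0,0,0],[0,0.6,-0.05],1],[[0,0,0],[0,0.4,-0.05],1],[[0,0,0],[0,0.4,0],1],[[0,0,0],[0,0,0],1],[[0,0,0],[0,0,0],1]]'
python3 - <<'E'
from h import *
inframe()
plan([tgt(-89,28.5,15),tgt(-89,28,10),tgt(-89,28,5),tgt(-89,27,0)])
E
```

```text
time_s: 14.05
tcp_pos: [0.4523, 0.2915, 0.0857]
eef_rot: [-165.0, 0.0, -115.3]
contact_force: [0.5, 0.1, -2.1]
gripper_width: 0.016
gripper_force: 50.0
low corner [-87.2  -0.4  29.6] high corner [75.  -0.5 73.1] tcp [-15.3  -0.4  85.7] rot [-165.      0.   -115.34] F [ 0.5  0.1 -2.1] M [0.52 1.04 0.02] w 0.016 14.05
now [0.4523 0.2915 0.0857] [-165.      0.   -115.34]
shift(cm, before turn) [-0.04  0.2   0.06] turn [ 0.   -0.01 -0.06]
shift(cm, before turn) [ 0.   -0.26  0.79] turn [-5.  0.  0.]
shift(cm, before turn) [ 0.   -0.28  0.75] turn [-5. -0. -0.]
shift(cm, before turn) [-0.   -0.27  0.85] turn [-5. -0. -0.]
```

```bash
python3 -m crank '[[[0,0,0],[-0.04,0.2,0.05],1],[[-2.5,0,0],[0,-0.13,0.4],1],[[-2.5,0,0],[0,-0.13,0.4],1],[[-2.5,0,0],[0,-0.14,0.38],1],[[-2.5,0,0],[0,-0.14,0.38],1],[[0,0,0],[0,0,0],1],[[0,0,0],[0,0,0],1],[[0,0,0],[0,0,0],1]]'
python3 - <<'E'
from h import *
inframe()
plan([tgt(-89,28,5),tgt(-88.5,27,0)])
E
```

```text
time_s: 14.85
tcp_pos: [0.4582, 0.2886, 0.0703]
eef_rot: [-175.0, -0.0, -115.4]
contact_force: [0.1, -0.6, -2.3]
gripper_width: 0.016
gripper_force: 50.0
low corner [-89.3  -0.4  27.6] high corner [78.1 -0.7 42.4] tcp [-8.7 -0.5 70.3] rot [-1.7495e+02 -3.0000e-02 -1.1536e+02] F [ 0.1 -0.6 -2.3] M [ 0.14  0.42 -0.05] w 0.016 14.85
now [0.4582 0.2886 0.0703] [-1.7495e+02 -3.0000e-02 -1.1536e+02]
shift(cm, before turn) [-0.05 -0.03 -0.03] turn [-0.05 -0.04 -0.07]
shift(cm, before turn) [-0.   -0.32  0.85] turn [-5. -0. -0.]
```

```bash
python3 -m crank '[[[-2.5,0,0],[-0.03,-0.15,0.4],1],[[-2.5,0,0],[0,-0.15,0.4],1],[[0,0,0],[0,0,0.05],1],[[0,0,0],[0,0,0],1],[[0,0,0],[0,0,0],1],[[0,0,0],[0,0,0],1]]'
python3 - <<'E'
from h import *
inframe()
E
```

```text
time_s: 15.45
tcp_pos: [0.4613, 0.2877, 0.0622]
eef_rot: [-180.0, -0.0, -115.3]
contact_force: [0.6, 0.4, -1.9]
gripper_width: 0.016
gripper_force: 50.0
low corner [-89.5  -0.   26.7] high corner [78.5 -0.2 26.8] tcp [-5.5 -0.1 62.2] rot [-1.7996e+02 -2.0000e-02 -1.1531e+02] F [ 0.6  0.4 -1.9] M [0.02 0.04 0.01] w 0.016 15.45
```

The panel is flat with no contact. I set it down lightly, then slide it home (tool -y) until I feel the wall.

```bash
python3 -m crank '[[[0,0,0],[0,0,0.08],1],[[0,0,0],[0,-0.3,0],1],[[0,0,0],[0,-0.3,0],1],[[0,0,0],[0,-0.3,0],1],[[0,0,0],[0,-0.25,0],1],[[0,0,0],[0,-0.1,0],1],[[0,0,0],[0,0,0],1],[[0,0,0],[0,0,0],1]]'
python3 - <<'E'
from h import *
inframe()
E
```

```text
time_s: 16.25
tcp_pos: [0.473, 0.2823, 0.0613]
eef_rot: [180.0, -0.0, -115.4]
contact_force: [0.3, 0.6, -2.8]
gripper_width: 0.0156
gripper_force: 50.0
low corner [-76.6   0.2  25.8] high corner [91.4 -0.1 25.8] tcp [ 7.4  0.1 61.3] rot [ 1.8000e+02 -1.0000e-02 -1.1537e+02] F [ 0.3  0.6 -2.8] M [0.01 0.03 0.  ] w 0.0156 16.25
```

```bash
python3 -m crank '[[[0,0,0],[0,-0.1,0.05],1],[[0,0,0],[0,0,0],1],[[0,0,0],[0,0,0],1],[[0,0,0],[0,0,0],1]]'
python3 - <<'E'
from h import *
inframe()
E
python3 -m crank '[[[0,0,0],[0,-0.08,0.05],1],[[0,0,0],[0,0,0],1],[[0,0,0],[0,0,0],1],[[0,0,0],[0,0,0],1]]'
python3 - <<'E'
from h import *
inframe()
E
```

```text
time_s: 16.65
tcp_pos: [0.4739, 0.2821, 0.0611]
eef_rot: [-180.0, 0.0, -115.3]
contact_force: [-1.3, 0.2, 2.3]
gripper_width: 0.0158
gripper_force: 50.0
low corner [-75.7   0.4  25.5] high corner [92.3  0.2 25.6] tcp [ 8.3  0.3 61.1] rot [-1.7999e+02  2.0000e-02 -1.1535e+02] F [-1.3  0.2  2.3] M [-0.    0.68  0.01] w 0.0158 16.65
time_s: 17.05
tcp_pos: [0.4745, 0.282, 0.061]
eef_rot: [-180.0, 0.0, -115.3]
contact_force: [-6.0, 0.7, 7.8]
gripper_width: 0.0155
gripper_force: 50.0
low corner [-75.1   0.5  25.5] high corner [92.9  0.3 25.5] tcp [ 8.9  0.4 61. ] rot [-1.8000e+02  4.0000e-02 -1.1534e+02] F [-6.   0.7  7.8] M [0.2  1.92 0.03] w 0.0155 17.05
```

The wall is felt (6 N) and the ledges too (8 N), so the panel is home. I release it and back off upward.

```bash
python3 -m crank '[[[0,0,0],[0,0,0],0.2],[[0,0,0],[0,0,0],0.2],[[0,0,0],[0,0,0],0.2],[[0,0,0],[0,0,0],0.2],[[0,0,0],[0,0,-1],0.2],[[0,0,0],[0,0,-3],0.2],[[0,0,0],[0,0,-4],0.2],[[0,0,0],[0,0,-4],0.2]]'
python3 -m crank '[[[0,0,0],[0,0,-4],0.2],[[0,0,0],[0,0,-4],0.2],[[0,0,0],[4.3,-2,0],0.2],[[0,0,0],[4.3,-2,0],0.2],[[0,0,0],[4.3,-2,0],0.2],[[0,0,0],[4.3,-2,0],0.2],[[0,0,0],[4.3,-2,0],0.2],[[0,0,0],[4.3,-2,0],0.2]]'
python3 -m crank '[[[0,0,0],[4.3,-2,0],0.2],[[0,0,0],[4.3,-2,0],0.2],[[0,0,0],[4.3,-2,0],0.2],[[0,0,0],[0,0,0],0.2],[[0,0,0],[0,0,0],0.2],[[0,0,0],[0,0,0],0.2]]'
python3 - <<'E'
from h import *
c=cap('top','t4'); w=cloud(c)*1000
cv2.imwrite('pics/t4c.png',cv2.resize(c['color'][190:330,130:340,::-1],None,fx=3.5,fy=3.5))
f=np.dstack([(w[...,:2]-F)@ex,(w[...,:2]-F)@ey,w[...,2]])
def rect(m):
    q=f[m][:,:2].astype(np.float32);print(len(q),cv2.minAreaRect(q),np.median(f[m][:,2]))
rect((abs(f[...,0])<60)&(abs(f[...,1])<58)&(f[...,2]>60)&(f[...,2]<75))
m=(abs(f[...,0])<60)&(abs(f[...,1])<55)&(f[...,2]>25)&(f[...,2]<45); p=f[m]
print('plane',np.linalg.lstsq(np.c_[p[:,:2],np.ones(len(p))],p[:,2],rcond=None)[0])
m=(w[...,0]>530)&(w[...,0]<630)&(w[...,1]>60)&(w[...,1]<170)&(w[...,2]>20)&(w[...,2]<40)&(f[...,0]>112);rect(m)
print(r.get_state()['contact_force'])
E
```

```text
time_s: 17.85
tcp_pos: [0.4744, 0.2813, 0.1821]
eef_rot: [180.0, -0.0, -115.4]
contact_force: [0.9, 0.8, 0.1]
gripper_width: 0.0349
gripper_force: 0.0
time_s: 18.65
tcp_pos: [0.472, -0.0048, 0.2614]
eef_rot: [-179.9, 0.1, -115.3]
contact_force: [0.3, -0.3, -0.3]
gripper_width: 0.0352
gripper_force: 0.0
time_s: 19.25
tcp_pos: [0.4715, -0.1448, 0.2607]
eef_rot: [-180.0, 0.0, -115.4]
contact_force: [0.7, -0.1, -0.5]
gripper_width: 0.035
gripper_force: 0.0
207 ((7.9421234130859375, -0.13973617553710938), (89.30695343017578, 16.05145835876465), 89.71472930908203) 67.2480212770552
plane [-7.72179652e-04 -1.44623197e-04  3.40235630e+01]
477 ((165.63839721679688, -111.539794921875), (89.87801361083984, 39.45439147949219), 87.66838073730469) 30.54569804827323
[ 0.85556556  0.31743537 -0.14638096]
```

View pics/t4c.png

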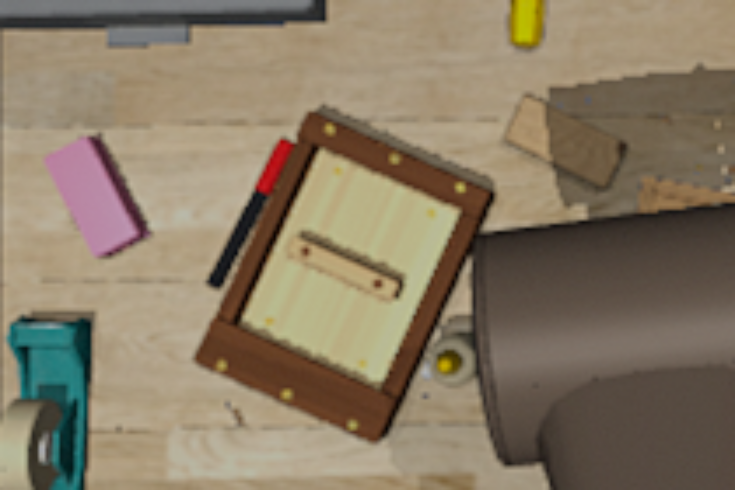

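The panel fills the frame (batten at crop (345,265)), centred at x +7.9, y -0.1 mm, flat, with its top at 34 mm. The block lies on the bench at (565,140). The glue bottle and marker are undisturbed.

```bash
python3 -c "
from plant import r
print(r.close_job())"
```

```text
the job is handed in; nothing more can be done
None
```

The job is handed in: at my last check the sanding block lay on the bench outside the frame and the long back panel lay flat and fully home under the narrow strip (x +7.9 mm, y -0.1 mm); the verdict itself was not shown to me.

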